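# Brighten the bedside lamp by stroking its touch dimmer

## Task

Turn the bedside lamp up: with the closed fingertips, stroke along the curved touch strip of its crescent-shaped dimmer, starting on the smallest dot at the blue end and passing over every dot in order to the largest at the yellow end, pressing the sprung strip lightly down all the way and never lifting off in between. Finish with the fingertips still resting on the largest dot, holding the strip lightly pressed. Do not shift or pick up the dimmer, and leave the other things on the stool where they are.

Things in the scene. Friction and masses are not known exactly. Their poses are not given: they have to be found in the camera images.
- stool: low square stool with woven cane top, 460 x 460 mm, fixed; flat top 120 mm above the work surface. Origin: centre of its underside, on the work surface; its axes run along its sides, z up.
- dimmer: loose crescent-shaped lamp dimmer, 0.46 kg, on the stool at any yaw: grey base 10 mm high, 36 mm wide; above it a level sprung strip 24 mm wide, 5 mm thick, blue (-x end) to yellow (+x end), top 27 mm above the stool. Origin: centre of the underside, z up. The strip's middle line is an arc of 85 mm radius about (0, -66 mm), bulging to +y, ending 20 mm past the outer dots.
- strip (a joint): how far the touch strip is pushed straight down, in m: 0 at rest, 0.008 at its stop. The whole strip moves down as one. It starts to give at about 1 N, takes about 2.6 N halfway and 4.2 N at the stop. A press of 2 to 6 mm is a good light press; under 1 mm the strip does not count as pressed, and more than 15 N on it is too hard.
- dot1 (a point): centre of the smallest dot (black disc, 4 mm wide) on the top face of the strip, dot 1 of 7; neighbouring dots are 28 mm apart along the arc. It goes down with the strip. The stroke is judged by the point midway between the two fingertips, with the fingers pointing down: it should pass within about 10 mm of each dot.
- dot2 (a point): centre of the second dot (black disc, 6 mm wide) on the top face of the strip, dot 2 of 7; neighbouring dots are 28 mm apart along the arc. It goes down with the strip.
- dot3 (a point): centre of the third dot (black disc, 9 mm wide) on the top face of the strip, dot 3 of 7; neighbouring dots are 28 mm apart along the arc. It goes down with the strip.
- dot4 (a point): centre of the fourth (middle) dot (black disc, 11 mm wide) on the top face of the strip, dot 4 of 7; neighbouring dots are 28 mm apart along the arc. It goes down with the strip.
- dot5 (a point): centre of the fifth dot (black disc, 14 mm wide) on the top face of the strip, dot 5 of 7; neighbouring dots are 28 mm apart along the arc. It goes down with the strip.
- dot6 (a point): centre of the sixth dot (black disc, 16 mm wide) on the top face of the strip, dot 6 of 7; neighbouring dots are 28 mm apart along the arc. It goes down with the strip.
- dot7 (a point): centre of the largest dot (black disc, 18 mm wide) on the top face of the strip, dot 7 of 7; neighbouring dots are 28 mm apart along the arc. It goes down with the strip.
- lamp: red plastic clamp-on reading lamp, clamped on the stool's right-hand edge (seen from the robot), fixed; its neck and shade lean outwards over the mattress, up to 190 mm above the stool top. Origin: at the stool's edge, at the height of the stool top.
- glass: steel drinking glass, 72 mm wide at the rim, 90 mm tall, loose. Origin: centre of its underside.
- bowl: green ceramic bowl of hair pins, 92 mm wide, 45 mm tall, loose. Origin: centre of its underside.
- holder: open wooden spectacle holder, 58 x 74 mm foot, 89 mm tall with the spectacles in it, loose. Origin: centre of its underside.
- jar: small round cream jar with blue lid, 60 mm wide, 50 mm tall, loose. Origin: centre of its underside.
- tube: yellow tube-shaped plastic box with snap lid, lying down, 140 mm long, 43 mm thick, loose. Origin: middle of its underside.

How it is judged:
On the way, in this order (a step that is already met when the one before it is completed fails the run):
1. the fingertips press the strip lightly at the smallest dot (value of joint strip above 0.001 m and contact force between the fingers and dimmer above 0.2 N and horizontal distance between the grasp point and dot1 below 0.0135 m).
2. the fingertips press the strip lightly at the second dot (value of joint strip above 0.001 m and contact force between the fingers and dimmer above 0.2 N and horizontal distance between the grasp point and dot2 below 0.0135 m).
3. the fingertips press the strip lightly at the third dot (value of joint strip above 0.001 m and contact force between the fingers and dimmer above 0.2 N and horizontal distance between the grasp point and dot3 below 0.0135 m).
4. the fingertips press the strip lightly at the fourth (middle) dot (value of joint strip above 0.001 m and contact force between the fingers and dimmer above 0.2 N and horizontal distance between the grasp point and dot4 below 0.0135 m).
5. the fingertips press the strip lightly at the fifth dot (value of joint strip above 0.001 m and contact force between the fingers and dimmer above 0.2 N and horizontal distance between the grasp point and dot5 below 0.0135 m).
6. the fingertips press the strip lightly at the sixth dot (value of joint strip above 0.001 m and contact force between the fingers and dimmer above 0.2 N and horizontal distance between the grasp point and dot6 below 0.0135 m).
7. the fingertips press the strip lightly at the largest dot (value of joint strip above 0.001 m and contact force between the fingers and dimmer above 0.2 N and horizontal distance between the grasp point and dot7 below 0.0135 m).
At the end, for the whole second after the job is handed in: The fingertips rest within 13.5 mm (sideways) of the largest dot with the strip held at least 1 mm down under 0.2 to 15 N, the dimmer at rest and, like the other things, within 15 mm of where it was (all of step 7 and contact force between the fingers and dimmer below 15 N and distance of each of dimmer, glass, bowl, holder, jar, tube from where it was at the start of the episode below 0.015 m and linear speed of dimmer below 0.01 m/s); the arm keeps its last pose, push and grip.
It fails at once if the fingertips lift off the strip between its first and last dots, or come down low over that part without pressing it (value of joint strip below 0.0004 m and z of the grasp point in the frame of dimmer below 0.062 m and (horizontal distance between the grasp point and dot2 below 0.0135 m or horizontal distance between the grasp point and dot3 below 0.0135 m or horizontal distance between the grasp point and dot4 below 0.0135 m or horizontal distance between the grasp point and dot5 below 0.0135 m or horizontal distance between the grasp point and dot6 below 0.0135 m)).
It fails at once if the strip is pressed harder than 15 N (contact force between the fingers and dimmer above 15 N).
It fails at once if the dimmer is shifted by more than 15 mm, lifted or tipped (distance of dimmer from where it was at the start of the episode above 0.015 m or height (world z) of dimmer above 0.127 m or angle between dimmer's own z axis and vertical above 0.1 rad).
It fails at once if another thing on the stool is moved by more than 15 mm, or tipped (distance of any of glass, bowl, holder, jar, tube from where it was at the start of the episode above 0.015 m or angle between any of glass, bowl, holder, jar, tube's own z axis and vertical above 0.3 rad).
It also fails if it takes over 40 s, if anything falls off the work surface, if the arm or the gripper's body presses on something with over 40 N, if the wrist force passes 120 N, or if a joint passes its speed limit or range.

## Robot

A 6-joint arm with a two-finger parallel gripper is mounted at the origin on the work surface. World frame = base frame: x ahead of the robot, y to its left, z up, the work surface at z = 0. Lengths are in m, angles in rad, forces in N, time in s.
With the tool pointing down it reaches from about 0.35 to 0.95 m from the base axis. Payload 17.4 kg.
Tool frame: the origin (TCP) lies at the very end of the fingers, on their centre line; the grasp point (between the pads) lies 19 mm behind it (grip_point_offset is the distance from the TCP to the grasp point, in m); z points along the fingers, y is the line along which they close (so a half turn about z gives the same grasp; the last joint's range is limited). The gripper opens to 93 mm and grips with 3 to 60 N. Pads are 15 mm wide; open, the fingers measure 128 mm over their backs; the gripper's body (75 mm by 188 mm) begins 65 mm behind the grasp point.
Start: joints at [1.159, 0.116, 1.442, -0, 1.584, -0.038], TCP at [0.246, 0.628, 0.193] pointing down, gripper open.
Joint ranges: [-2.83, 2.83], [-0.83, 2.19], [0.07, 2.5], [-1.14, 4.28], [0.01, 3], [-2.97, 2.97]. Speed limits (rad/s): [1.89, 1.89, 2.22, 3.14, 3.14, 3.14].

## Interface

Orientations are given as [roll, pitch, yaw] about the fixed x, y, z axes, in that order (R = Rz(yaw) Ry(pitch) Rx(roll)).
In Python, from station import sense, snapshot, close_job, recognise, grip_point_offset gives the robot as it stands.
- The arm moves only by the tool drive_tool, never from a script. Its argument "increments" is a list that holds one entry, the list of rows, each a list of 5 numbers: the shift along the tool's x, y, z in mm, then the turn about the tool's z in degrees, then the closure, from -1 (fully open) to 1 (shut), so that 0 is half open. In form: [[[dx, dy, dz, twist, jaw], ...]]. A call has 1 to 5 rows; each row shifts and turns the commanded pose from where the row before left it, along the tool's axes as they then stand; what a row does not reach is not made up. A row lasts 1/12 s, in which the tool goes at most 41.7 mm and 7.16 degrees, less where a joint would pass 70% of its speed; a pose out of reach is approached as far as the arm can. A call with a gripper value outside its range is refused whole. The fingers move at their own pace and stop on an object; the grip force is fixed at half the most. Time passes only in rows, so rows that do not move let the fingers close. It gives the time, the measured TCP pose, the force, the opening and the grip force at its end, in the units of the state.
- sense(): the state, without advancing time (a new reading comes with each control period).
- snapshot(name): name is "scene" or "top"; returns a dict with "color" (420x560x3 uint8, blue, green, red), "mtx" (3x3 intrinsics, pixels), "k1" (the pictures are not rectified: a ray, as slopes to the right and down, at radius r is drawn at 1 + k1 r^2 times it, then the intrinsics apply), "cam_to_world" (4x4, takes a point from camera to world coordinates). Camera axes: x right, y up, looking along -z (the intrinsics and any distortion apply to the point x, -y, -z); pixel columns grow to the right and rows downward; lengths in m; the calibration is good to about 2 mm. A picture is of the moment at which its call begins. There is no depth.
- close_job(): hands the job in; it is judged then, once.
Trained networks look in the newest picture that a camera, given by its name, has taken for a name from the list of things; names that differ only in an ending like _2 or _b are one class to them, and where a whole thing is asked for, a point or a joint stands for the part that bears it (a point fixed in the world has none). Each returns a list of dicts, best first, with "conf" (0 to 1); they miss things now and then, are a little off and sometimes report something else, mostly with a low value. They report only what shows in the picture. A call takes as long as a camera call.
- recognise(query, camera): "point" ([x, y, z] in m, in world coordinates, good to about 4 mm: the middle of the surface that is visible of it).
The state is a dict: "time": time; "qpos": joint angles; "joint_vel": joint speeds; "joint_efforts": joint torques, N m; "tcp_pos": TCP position; "eef_rot": TCP orientation; "ft_force": force on the tool from outside, world axes, zero at the start; "torque": the same for the moment, N m; "grip_width": finger opening in m; "grip_force": force on a finger pad.
Only numpy, scipy, OpenCV 4.12 (cv2) and the standard library are available. Lean on these libraries where they do the work, as an engineer would, in place of code of your own. Each camera call takes 0.05 s, during which the arm holds its last target. There are 200 camera calls.

## Working session

There is one attempt and no reset: what is moved stays moved. The work goes in short steps, Python scripts to look and compute and a tool call to move; the robot and the scene stay as the last step left them, time stands still between calls to the robot, and variables do not carry over. Pictures are saved under pics/ and viewed, at most 10 in all, crops included, and the job is handed in when it is done.

Besides the shell and the picture viewer there is one more tool, called after ">>>" as name(argument=value, ...), one argument or row to a line, values as JSON. drive_tool: Moves the arm, as the interface text tells. Its arguments: {"type":"object","properties":{"increments":{"type":"array","items":{"type":"array","items":{"type":"array","items":{"type":"number"}}}}},"required":["increments"]}

```bash
mkdir -p pics && python3 - <<'E'
from station import *
import cv2
print(grip_point_offset); s=sense(); print(s)
for c in("scene","top"):
    d=snapshot(c); cv2.imwrite(f"pics/{c}0.png",d["color"]); print(c,d["mtx"].tolist(),d["k1"],d["cam_to_world"].round(3).tolist())
    for n in ["dimmer"]+[f"dot{i}" for i in range(1,8)]:
        print(n,[(x["point"],x["conf"]) for x in recognise(n,c)[:2]])
E
```

```text
0.0188
{'time': 0.0, 'qpos': array([ 1.15921893e+00,  1.16477294e-01,  1.44225048e+00,  3.38903486e-05,
        1.58399173e+00, -3.77640108e-02]), 'joint_vel': array([-1.97888888e-04,  6.72736118e-05,  3.52885076e-04, -6.39515375e-05,
        1.28372651e-03,  7.41518284e-05]), 'joint_efforts': array([ 2.57721105e-03, -7.21280408e+01, -6.22608161e+01,  7.79319601e-02,
        2.38810602e-02, -4.39418886e-05]), 'tcp_pos': array([0.24637302, 0.62818726, 0.19192024]), 'eef_rot': array([-3.14046789e+00, -7.64079706e-05,  2.76777966e+00]), 'ft_force': array([0.57124546, 0.24005736, 0.30909782]), 'torque': array([ 0.01509275,  0.00858475, -0.00489934]), 'grip_force': 0.0, 'grip_width': 0.09291151269643246}
scene [[390.5294988517584, 0.0, 277.78102485642603], [0.0, 390.5294988517584, 206.90968594964374], [0.0, 0.0, 1.0]] -0.057143897202275 [[-0.222, -0.747, 0.626, 1.058], [0.975, -0.182, 0.129, 0.104], [0.018, 0.639, 0.769, 0.686], [0.0, 0.0, 0.0, 1.0]]
dimmer [([0.5545, -0.0108, 0.147], 0.74)]
dot1 [([0.5518, -0.0175, 0.1447], 0.6)]
dot2 [([0.5518, -0.0175, 0.1447], 0.6)]
dot3 [([0.5518, -0.0175, 0.1447], 0.6)]
dot4 [([0.5518, -0.0175, 0.1447], 0.6)]
dot5 [([0.5518, -0.0175, 0.1447], 0.6)]
dot6 [([0.5518, -0.0175, 0.1447], 0.6)]
dot7 [([0.5518, -0.0175, 0.1447], 0.6)]
top [[499.78128910489943, 0.0, 272.67705215717], [0.0, 499.78128910489943, 209.3369630292823], [0.0, 0.0, 1.0]] -0.08791218699947587 [[-0.015, 0.998, -0.068, 0.509], [-1.0, -0.014, 0.008, 0.02], [0.007, 0.068, 0.998, 1.009], [0.0, 0.0, 0.0, 1.0]]
dimmer [([0.5454, -0.0136, 0.1456], 0.82)]
dot1 [([0.5441, -0.0151, 0.1478], 0.75)]
dot2 [([0.5441, -0.0151, 0.1478], 0.75)]
dot3 [([0.5441, -0.0151, 0.1478], 0.75)]
dot4 [([0.5441, -0.0151, 0.1478], 0.75)]
dot5 [([0.5441, -0.0151, 0.1478], 0.75)]
dot6 [([0.5441, -0.0151, 0.1478], 0.75)]
dot7 [([0.5441, -0.0151, 0.1478], 0.75)]
```

View pics/top0.png

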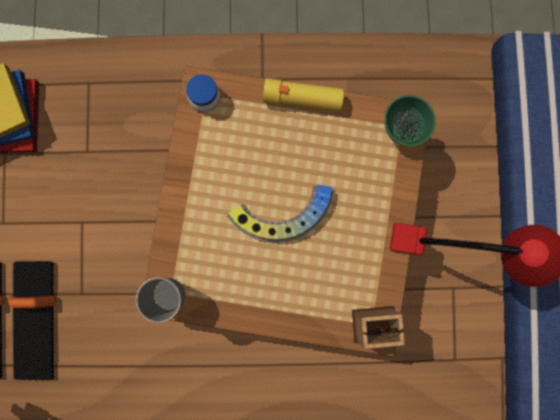

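View pics/scene0.png

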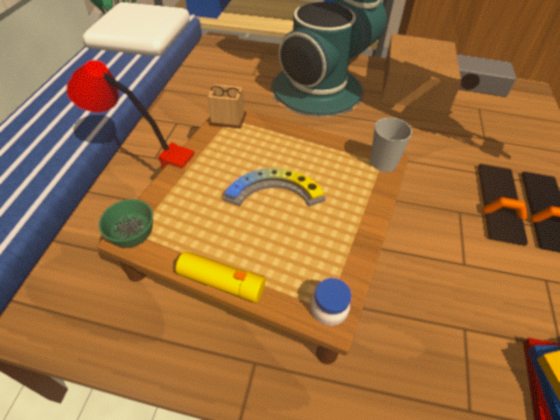

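The top picture shows the crescent with its yellow end and largest dot at about (242,219). The blue end is near (323,192), and the dots run through about (288,230). The neighbours (jar, tube, bowl, glass, holder) all stand near the stool's edges. The scene picture shows the same layout, with the yellow end at right near (313,187). Next I'll fit the dimmer's pose to the dots.

```bash
cat > h.py <<'E'
import numpy as np, cv2
from station import *
from scipy.optimize import least_squares
A=np.arange(-3,4)*28/85
DOT=np.c_[85*np.sin(A),-66+85*np.cos(A),np.full(7,27.)]/1000
def world(p,q=DOT,z=.12):
    c,s=np.cos(p[2]),np.sin(p[2]); return np.c_[p[0]+c*q[:,0]-s*q[:,1],p[1]+s*q[:,0]+c*q[:,1],q[:,2]+z]
def proj(d,W):
    T=np.linalg.inv(d["cam_to_world"]); P=W@T[:3,:3].T+T[:3,3]
    v=np.c_[P[:,0],-P[:,1]]/-P[:,2:]; v=v*(1+d["k1"]*(v**2).sum(1,keepdims=True))
    return v@np.diag(d["mtx"].diagonal()[:2])+d["mtx"][:2,2]
E
python3 - <<'E'
from h import *
G={"top":np.array([[322,198],[315,212],[303,223],[288,230],[272,231],[256,228],[242,219.]]),
"scene":np.array([[238,187],[249,180],[262,175],[276,173],[289,174],[301,179],[313,187.]])}
D={c:snapshot(c) for c in G}; M={}
for c,d in D.items():
    g=cv2.cvtColor(d["color"],cv2.COLOR_BGR2GRAY)
    bh=cv2.morphologyEx(g,cv2.MORPH_BLACKHAT,np.ones((15,15))).astype(float); M[c]=[]
    # predicted start by fit on guesses, refined by dark-weighted centroid
    p=least_squares(lambda p:(proj(d,world(p))-G[c]).ravel(),[.545,-.015,np.pi]).x
    for it in range(4):
        U=proj(d,world(p)); M[c]=[]
        for i,(u,v) in enumerate(U):
            r=5; yy,xx=np.mgrid[int(round(v))-r:int(round(v))+r+1,int(round(u))-r:int(round(u))+r+1]
            w=np.clip(g.astype(float)[yy,xx]*-1+np.median(g[yy,xx])-15,0,None)*(np.hypot(xx-u,yy-v)<(4.5 if i<3 else 5.5))
            M[c].append([(w*xx).sum()/w.sum(),(w*yy).sum()/w.sum()] if w.sum()>0 else [u,v])
        M[c]=np.array(M[c])
        p=least_squares(lambda p:(proj(d,world(p))-M[c]).ravel(),p,loss="soft_l1").x
    print(c,p.round(4),(proj(d,world(p))-M[c]).round(1).tolist())
    im=d["color"].copy(); im=cv2.resize(im,None,fx=4,fy=4,interpolation=cv2.INTER_CUBIC)
    for u,v in proj(d,world(p)): cv2.circle(im,(int(u*4+2),int(v*4+2)),3,(0,0,255),-1)
    u,v=(proj(d,world(p))[3]*4).astype(int); cv2.imwrite(f"pics/fit_{c}.png",im[v-220:v+180,u-300:u+300])
p=least_squares(lambda p:np.r_[tuple((proj(D[c],world(p))-M[c]).ravel() for c in D)],p,loss="soft_l1").x
print(p.round(4)); print(world(p).round(4)); np.save("p.npy",p)
a=cv2.vconcat([cv2.resize(cv2.imread(f"pics/fit_{c}.png"),(450,300)) for c in D]); cv2.imwrite("pics/fit.png",a)
E
```

```text
top [ 0.5508 -0.0081  1.81  ] [[0.1, 0.1], [-0.1, -0.0], [0.0, 0.0], [0.0, -0.1], [-0.0, -0.1], [0.0, 0.0], [-0.0, 0.1]]
scene [ 0.5525 -0.0086  1.8052] [[-0.0, 0.1], [0.1, 0.0], [0.1, -0.0], [-0.1, -0.2], [-0.0, -0.1], [0.0, 0.1], [-0.1, 0.1]]
[ 0.5513 -0.0084  1.8088]
[[ 0.5868 -0.0728  0.147 ]
 [ 0.5624 -0.0592  0.147 ]
 [ 0.5438 -0.0385  0.147 ]
 [ 0.5329 -0.0129  0.147 ]
 [ 0.5308  0.0149  0.147 ]
 [ 0.5379  0.0419  0.147 ]
 [ 0.5533  0.0651  0.147 ]]
```

View pics/fit.png

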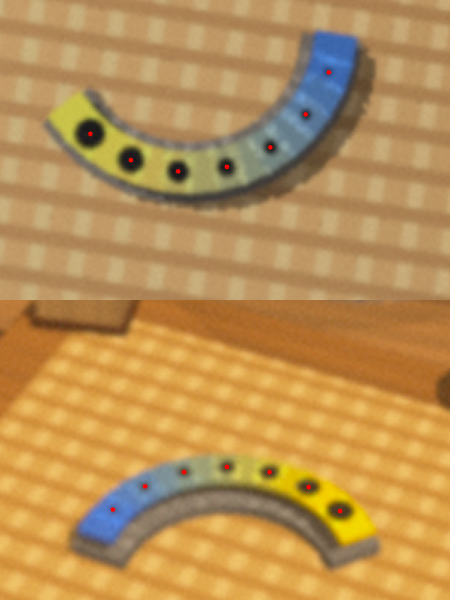

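The fit agrees between the two cameras to under 2 mm, and the printed dots line up with the dots in the picture. The dimmer is at (0.551, -0.008) with yaw 1.81. I'll raise the tool, turn it so its axes match the world axes, and close the fingers.

>>> drive_tool(
  increments=[
    [[0, 0, -30, -7, 1], [0, 0, -30, -7, 1], [0, 0, -20, -7, 1], [0, 0, 0, -0.4, 1], [0, 0, 0, 0, 1]],
  ],
)

```text
time: 1.42
tcp_pos: [0.2466, 0.6287, 0.2738]
eef_rot: [3.14, 0.001, 3.141]
ft_force: [0.8, 0.1, -0.6]
grip_width: 0.0641
grip_force: 0.0
```

>>> drive_tool(
  increments=[
    [[-17, -35, 0, 0, 1], [-17, -35, 0, 0, 1], [-17, -35, 0, 0, 1], [-17, -35, 0, 0, 1], [-17, -35, 0, 0, 1]],
  ],
)

```text
time: 1.83
tcp_pos: [0.3315, 0.4515, 0.271]
eef_rot: [-3.14, -0.001, 3.139]
ft_force: [0.6, 0.8, -0.6]
grip_width: 0.0307
grip_force: 0.0
```

>>> drive_tool(
  increments=[
    [[-17, -35, 0, 0, 1], [-17, -35, 0, 0, 1], [-17, -35, 0, 0, 1], [-17, -35, 0, 0, 1], [-17, -35, 0, 0, 1]],
  ],
)

```text
time: 2.25
tcp_pos: [0.4164, 0.2764, 0.2713]
eef_rot: [-3.141, -0.001, 3.139]
ft_force: [1.1, 0.0, 0.5]
grip_width: 0.0012
grip_force: 0.0
```

>>> drive_tool(
  increments=[
    [[-17, -35, 0, 0, 1], [-17, -35, 0, 0, 1], [-17, -35, 0, 0, 1], [-17, -35, 0, 0, 1], [-17, -35, 0, 0, 1]],
  ],
)

```text
time: 2.67
tcp_pos: [0.5014, 0.1013, 0.2714]
eef_rot: [-3.141, -0.001, 3.139]
ft_force: [0.2, 0.8, 0.2]
grip_width: 0.0005
grip_force: 0.0
```

>>> drive_tool(
  increments=[
    [[-17, -35, 0, 0, 1], [-17, -35, 0, 0, 1], [-17, -35, 0, 0, 1], [-17, -35, 0, 0, 1], [0, 0, 0, 0, 1]],
  ],
)

```text
time: 3.08
tcp_pos: [0.5705, -0.0417, 0.27]
eef_rot: [-3.141, -0.003, 3.135]
ft_force: [0.7, 0.3, -0.2]
grip_width: 0.0005
grip_force: 0.0
```

>>> drive_tool(
  increments=[
    [[-9, -16, 0, -0.2, 1], [-7.5, -15, 0, 0, 1], [0, 0, 30, 0, 1], [0, 0, 30, 0, 1], [0, 0, 0, 0, 1]],
  ],
)

```text
time: 3.5
tcp_pos: [0.584, -0.0677, 0.2059]
eef_rot: [3.14, -0.008, -3.14]
ft_force: [-0.2, 0.4, -2.0]
grip_width: 0.0007
grip_force: 0.0
```

>>> drive_tool(
  increments=[
    [[-2.5, -5, 0, 0, 1], [0, 0, 20, 0, 1], [0, 0, 15, 0, 1], [0, 0, 0, 0, 1], [0, 0, 0, 0, 1]],
  ],
)

```text
time: 3.92
tcp_pos: [0.5883, -0.0727, 0.178]
eef_rot: [3.142, -0.001, -3.138]
ft_force: [0.7, -0.5, 0.1]
grip_width: 0.0007
grip_force: 0.0
```

>>> drive_tool(
  increments=[
    [[1.5, 0, 8, 0, 1], [0, 0, 8, 0, 1], [0, 0, 4, 0, 1], [0, 0, 0, 0, 1], [0, 0, 0, 0, 1]],
  ],
)

```text
time: 4.33
tcp_pos: [0.5868, -0.0726, 0.1575]
eef_rot: [3.142, -0.0, -3.138]
ft_force: [-0.4, -0.3, -0.1]
grip_width: 0.0004
grip_force: 0.0
```

```bash
python3 - <<'E'
from h import *
s=sense(); print(s["tcp_pos"],s["ft_force"])
d=snapshot("scene"); p=np.load("p.npy")
im=cv2.resize(d["color"],None,fx=4,fy=4,interpolation=cv2.INTER_CUBIC)
for u,v in proj(d,world(p)): cv2.circle(im,(int(u*4+2),int(v*4+2)),3,(0,0,255),-1)
cv2.imwrite("pics/a.png",im[450:1000,700:1450])
E
```

```text
[ 0.58677763 -0.07264286  0.1575477 ] [-0.42997712 -0.29940086 -0.0912704 ]
```

View pics/a.png

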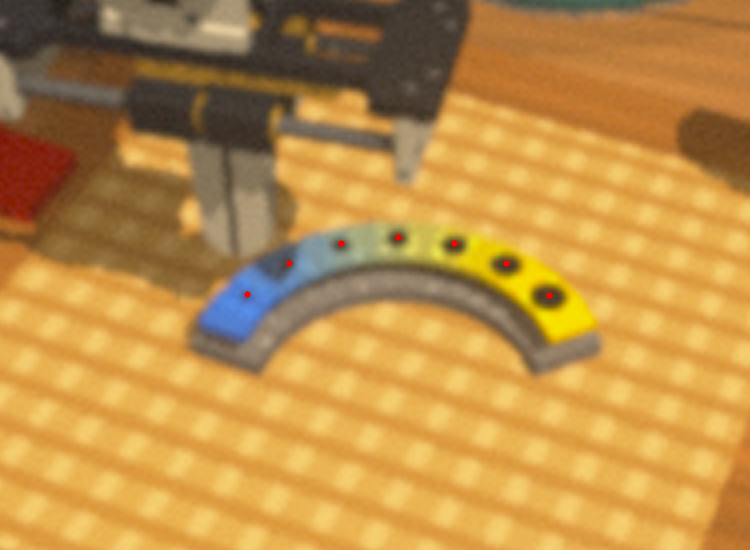

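The scene crop shows the closed fingertips ending at about (237,255), up and back from the overlaid dot1 at (247,294). I'll project the measured TCP into both views to check this.

```bash
python3 - <<'E'
from h import *
t=sense()["tcp_pos"]; p=np.load("p.npy"); out=[]
for c in("scene","top"):
    d=snapshot(c); W=np.array([t,t+[0,0,.05],t+[.0075,.0175,0],t+[.0075,-.0175,0],t+[-.0075,.0175,0],t+[-.0075,-.0175,0]])
    im=cv2.resize(d["color"],None,fx=4,fy=4,interpolation=cv2.INTER_CUBIC)
    for (u,v) in proj(d,world(p)): cv2.circle(im,(int(u*4+2),int(v*4+2)),3,(0,0,255),-1)
    for (u,v) in proj(d,W): cv2.circle(im,(int(u*4+2),int(v*4+2)),3,(0,255,0),-1)
    print(c,proj(d,W).round(1).tolist(), proj(d,world(p))[:2])
    u,v=(proj(d,W)[0]*4).astype(int); out.append(im[v-220:v+180,u-200:u+200])
cv2.imwrite("pics/b.png",cv2.hconcat(out))
E
```

```text
scene [[236.0, 181.7], [234.2, 162.2], [244.0, 186.3], [225.8, 183.0], [246.2, 180.5], [228.2, 177.3]] [[236.33397854 185.66251244]
 [246.84336934 177.81773551]]
top [[322.5, 197.1], [325.8, 194.2], [312.2, 192.9], [332.6, 192.6], [312.4, 201.6], [332.8, 201.3]] [[321.93333207 197.77141829]
 [314.40020886 211.88751438]]
```

View pics/b.png

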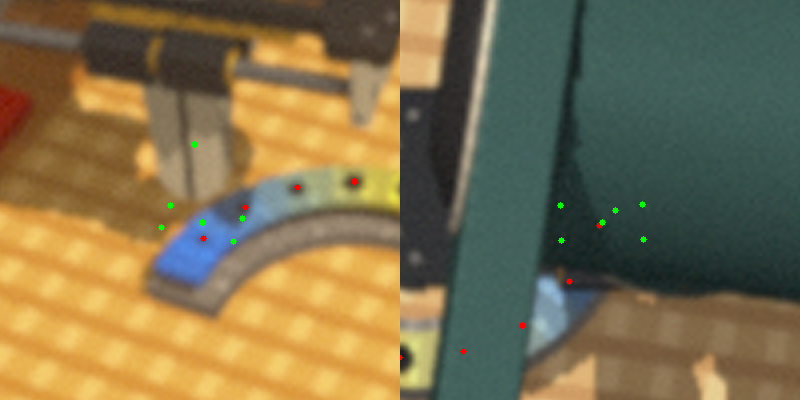

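The visible tips sit about 8 px above the projected TCP, which fits tips roughly 15–20 mm higher than reported, or a shift sideways. I'll go down in small steps, watch the force, and look again.

>>> drive_tool(
  increments=[
    [[0, 0, 3, 0, 1], [0, 0, 3, 0, 1], [0, 0, 2, 0, 1], [0, 0, 0, 0, 1], [0, 0, 0, 0, 1]],
  ],
)

```text
time: 4.9
tcp_pos: [0.5868, -0.0727, 0.1495]
eef_rot: [3.142, -0.0, -3.138]
ft_force: [-0.0, -0.6, -0.4]
grip_width: 0.0008
grip_force: 0.0
```

>>> drive_tool(
  increments=[
    [[0, 0, 2, 0, 1], [0, 0, 0, 0, 1], [0, 0, 2, 0, 1], [0, 0, 0, 0, 1], [0, 0, 0, 0, 1]],
  ],
)

```text
time: 5.32
tcp_pos: [0.5868, -0.0727, 0.1456]
eef_rot: [3.142, -0.0, -3.138]
ft_force: [0.4, -1.1, 0.4]
grip_width: 0.0005
grip_force: 0.0
```

```bash
python3 - <<'E'
from h import *
s=sense(); print(s["tcp_pos"],s["ft_force"],s["torque"])
t=s["tcp_pos"]; p=np.load("p.npy"); d=snapshot("scene")
im=cv2.resize(d["color"],None,fx=4,fy=4,interpolation=cv2.INTER_CUBIC)
for (u,v) in proj(d,np.array([t])): cv2.circle(im,(int(u*4+2),int(v*4+2)),2,(0,255,0),-1)
cv2.imwrite("pics/c.png",im[350:900,600:1350])
E
```

```text
[ 0.58680231 -0.07265251  0.14555293] [ 0.40336938 -1.11083043  0.41567719] [0.04053095 0.04647951 0.05461421]
```

View pics/c.png

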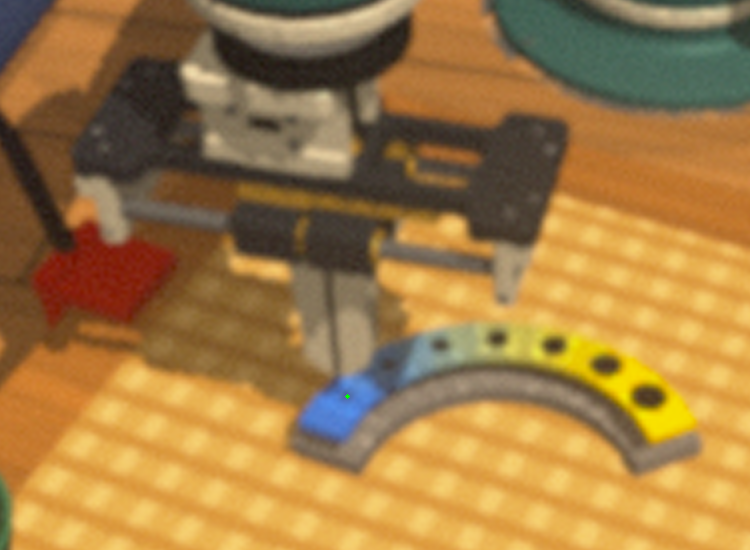

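The projected TCP (green, about (347,396)) lies on dot1. The visible tips end at about (335,372) and the wrist feels nothing yet, so the tips still seem to be above the strip. I'll keep going down in small steps.

>>> drive_tool(
  increments=[
    [[0, 0, 1, 0, 1], [0, 0, 0, 0, 1], [0, 0, 1, 0, 1], [0, 0, 0, 0, 1], [0, 0, 0, 0, 1]],
  ],
)

```text
time: 5.78
tcp_pos: [0.5868, -0.0727, 0.1436]
eef_rot: [-3.142, -0.0, -3.138]
ft_force: [-0.3, 0.2, 0.4]
grip_width: 0.0003
grip_force: 0.0
```

>>> drive_tool(
  increments=[
    [[0, 0, 0.5, 0, 1], [0, 0, 0, 0, 1], [0, 0, 0.5, 0, 1], [0, 0, 0, 0, 1], [0, 0, 0, 0, 1]],
  ],
)

```text
time: 6.2
tcp_pos: [0.5868, -0.0727, 0.1426]
eef_rot: [3.142, -0.0, -3.138]
ft_force: [0.3, 0.8, 0.6]
grip_width: 0.0004
grip_force: 0.0
```

>>> drive_tool(
  increments=[
    [[0, 0, 1, 0, 1], [0, 0, 0, 0, 1], [0, 0, 1, 0, 1], [0, 0, 0, 0, 1], [0, 0, 0, 0, 1]],
  ],
)

```text
time: 6.62
tcp_pos: [0.5868, -0.0727, 0.1406]
eef_rot: [3.142, -0.0, -3.138]
ft_force: [0.5, 0.7, 0.3]
grip_width: 0.0006
grip_force: 0.0
```

>>> drive_tool(
  increments=[
    [[0, 0, 1, 0, 1], [0, 0, 0, 0, 1], [0, 0, 1, 0, 1], [0, 0, 0, 0, 1], [0, 0, 0, 0, 1]],
  ],
)

```text
time: 7.03
tcp_pos: [0.5868, -0.0727, 0.1386]
eef_rot: [3.142, -0.0, -3.138]
ft_force: [-0.1, 0.2, 0.2]
grip_width: 0.0003
grip_force: 0.0
```

```bash
python3 - <<'E'
from h import *
s=sense(); print(s["tcp_pos"],s["ft_force"],s["torque"])
t=s["tcp_pos"]; p=np.load("p.npy"); d=snapshot("scene")
im=cv2.resize(d["color"],None,fx=5,fy=5,interpolation=cv2.INTER_CUBIC)
for (u,v) in proj(d,world(p))[:2]: cv2.circle(im,(int(u*5+2),int(v*5+2)),2,(0,0,255),-1)
cv2.imwrite("pics/d.png",im[650:1150,900:1600])
E
```

```text
[ 0.58682312 -0.07268002  0.1385824 ] [-0.10918807  0.23502842  0.17010484] [ 0.03772468 -0.02549847 -0.04788013]
```

View pics/d.png

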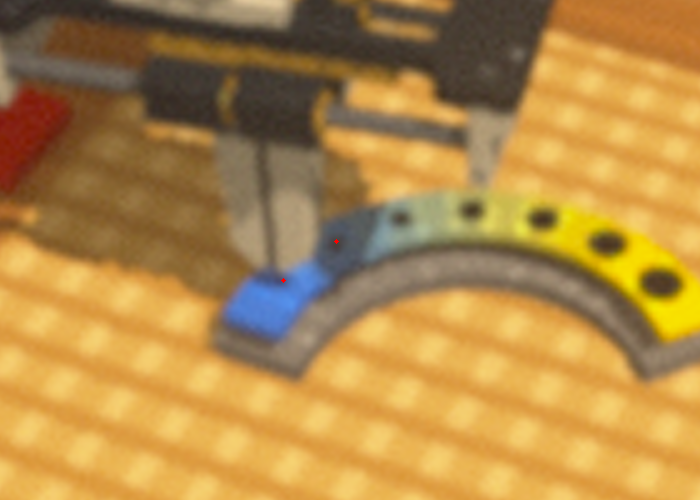

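The tips now cover the back edge of the strip, ending at about (270,268) against dot1 at (283,280). There is still no force, so contact looks to be roughly 10–14 mm further down.

>>> drive_tool(
  increments=[
    [[0, 0, 1, 0, 1], [0, 0, 1, 0, 1], [0, 0, 1, 0, 1], [0, 0, 1, 0, 1], [0, 0, 0, 0, 1]],
  ],
)

```text
time: 7.5
tcp_pos: [0.5868, -0.0727, 0.1344]
eef_rot: [3.142, -0.0, -3.138]
ft_force: [0.3, 0.0, 0.4]
grip_width: 0.0007
grip_force: 0.0
```

>>> drive_tool(
  increments=[
    [[0, 0, 1, 0, 1], [0, 0, 1, 0, 1], [0, 0, 1, 0, 1], [0, 0, 0, 0, 1], [0, 0, 0, 0, 1]],
  ],
)

```text
time: 7.92
tcp_pos: [0.5868, -0.0727, 0.1316]
eef_rot: [3.142, -0.0, -3.138]
ft_force: [0.3, -0.0, -0.6]
grip_width: 0.0005
grip_force: 0.0
```

>>> drive_tool(
  increments=[
    [[0, 0, 1, 0, 1], [0, 0, 0, 0, 1], [0, 0, 1, 0, 1], [0, 0, 0, 0, 1], [0, 0, 0, 0, 1]],
  ],
)

```text
time: 8.33
tcp_pos: [0.5868, -0.0727, 0.1296]
eef_rot: [3.142, -0.0, -3.138]
ft_force: [0.6, -0.3, -0.1]
grip_width: 0.0006
grip_force: 0.0
```

>>> drive_tool(
  increments=[
    [[0, 0, 1, 0, 1], [0, 0, 0, 0, 1], [0, 0, 1, 0, 1], [0, 0, 0, 0, 1], [0, 0, 0, 0, 1]],
  ],
)

```text
time: 8.75
tcp_pos: [0.5868, -0.0727, 0.1276]
eef_rot: [3.142, -0.0, -3.138]
ft_force: [0.3, -0.9, -0.2]
grip_width: 0.0006
grip_force: 0.0
```

>>> drive_tool(
  increments=[
    [[0, 0, 1, 0, 1], [0, 0, 0, 0, 1], [0, 0, 0, 0, 1]],
  ],
)

```text
time: 9.0
tcp_pos: [0.5868, -0.0727, 0.1266]
eef_rot: [3.142, -0.0, -3.138]
ft_force: [0.6, 0.8, -0.2]
grip_width: 0.0005
grip_force: 0.0
```

>>> drive_tool(
  increments=[
    [[0, 0, 1, 0, 1], [0, 0, 0, 0, 1], [0, 0, 0, 0, 1]],
  ],
)

```text
time: 9.25
tcp_pos: [0.5868, -0.0726, 0.1256]
eef_rot: [3.142, -0.0, -3.138]
ft_force: [-0.4, -0.0, 0.6]
grip_width: 0.0002
grip_force: 0.0
```

```bash
python3 - <<'E'
from h import *
s=sense(); print(s["tcp_pos"],s["ft_force"],s["torque"])
p=np.load("p.npy"); d=snapshot("scene")
im=cv2.resize(d["color"],None,fx=6,fy=6,interpolation=cv2.INTER_CUBIC)
for (u,v) in proj(d,world(p)): cv2.circle(im,(int(u*6+3),int(v*6+3)),2,(0,0,255),-1)
cv2.imwrite("pics/e.png",im[850:1350,1150:1850])
E
```

```text
[ 0.58683711 -0.07264562  0.12558277] [-0.39395003 -0.02314436  0.59513172] [ 0.03473772 -0.03880817 -0.01151087]
```

View pics/e.png

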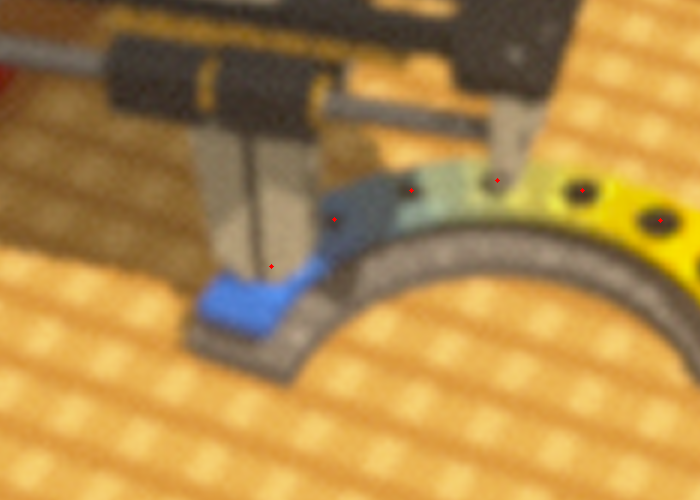

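The tips now cover dot1, with their front edge at about (258,282) and dot1 at (271,267). That means contact is close.

>>> drive_tool(
  increments=[
    [[0, 0, 1, 0, 1], [0, 0, 0, 0, 1], [0, 0, 0, 0, 1]],
  ],
)

```text
time: 9.55
tcp_pos: [0.5868, -0.0727, 0.1246]
eef_rot: [-3.142, -0.0, -3.138]
ft_force: [-0.2, -0.9, 0.1]
grip_width: 0.0004
grip_force: 0.0
```

>>> drive_tool(
  increments=[
    [[0, 0, 1, 0, 1], [0, 0, 0, 0, 1], [0, 0, 0, 0, 1]],
  ],
)

```text
time: 9.8
tcp_pos: [0.5868, -0.0727, 0.1236]
eef_rot: [-3.142, -0.0, -3.138]
ft_force: [-0.7, 0.4, -0.2]
grip_width: 0.0006
grip_force: 0.0
```

>>> drive_tool(
  increments=[
    [[0, 0, 1, 0, 1], [0, 0, 0, 0, 1], [0, 0, 0, 0, 1]],
  ],
)

```text
time: 10.05
tcp_pos: [0.5868, -0.0727, 0.1226]
eef_rot: [3.142, -0.0, -3.138]
ft_force: [1.0, 0.1, 0.4]
grip_width: 0.0006
grip_force: 0.0
```

>>> drive_tool(
  increments=[
    [[0, 0, 1, 0, 1], [0, 0, 0, 0, 1], [0, 0, 0, 0, 1]],
  ],
)

```text
time: 10.3
tcp_pos: [0.5868, -0.0727, 0.1216]
eef_rot: [-3.142, -0.0, -3.138]
ft_force: [0.2, 0.5, 0.5]
grip_width: 0.0004
grip_force: 0.0
```

>>> drive_tool(
  increments=[
    [[0, 0, 1, 0, 1], [0, 0, 0, 0, 1], [0, 0, 0, 0, 1]],
  ],
)

```text
time: 10.55
tcp_pos: [0.5869, -0.0727, 0.1208]
eef_rot: [-3.142, 0.0, -3.138]
ft_force: [0.9, -0.1, 1.7]
grip_width: 0.0004
grip_force: 0.6
```

>>> drive_tool(
  increments=[
    [[0, 0, 1, 0, 1], [0, 0, 0, 0, 1], [0, 0, 0, 0, 1]],
  ],
)

```text
time: 10.8
tcp_pos: [0.5869, -0.0727, 0.1197]
eef_rot: [-3.142, 0.0, -3.138]
ft_force: [0.5, 0.2, 1.7]
grip_width: 0.0004
grip_force: 0.8
```

Contact was at a reported z of about 0.121. I'll press to about 4 mm and then check sideways alignment in the picture.

>>> drive_tool(
  increments=[
    [[0, 0, 1, 0, 1], [0, 0, 0, 0, 1], [0, 0, 1, 0, 1], [0, 0, 0, 0, 1], [0, 0, 0, 0, 1]],
  ],
)

```text
time: 11.22
tcp_pos: [0.5869, -0.0727, 0.1177]
eef_rot: [-3.142, 0.0, -3.138]
ft_force: [0.6, 0.9, 3.0]
grip_width: 0.0004
grip_force: 1.2
```

```bash
python3 - <<'E'
from h import *
s=sense(); print(s["tcp_pos"],s["ft_force"],s["torque"])
p=np.load("p.npy"); d=snapshot("scene")
t=s["tcp_pos"].copy(); t[2]=.143
W=np.array([t+[.0075,k,0] for k in(-.0175,0,.0175)])
im=cv2.resize(d["color"],None,fx=6,fy=6,interpolation=cv2.INTER_CUBIC)
for (u,v) in proj(d,world(p,z=.116)): cv2.circle(im,(int(u*6+3),int(v*6+3)),2,(0,0,255),-1)
for (u,v) in proj(d,W): cv2.circle(im,(int(u*6+3),int(v*6+3)),2,(0,255,0),-1)
cv2.imwrite("pics/f.png",im[850:1350,1150:1850])
E
```

```text
[ 0.58687881 -0.07266982  0.11765332] [0.63265309 0.93930678 2.95690469] [-0.00703383 -0.11270017  0.0018418 ]
```

View pics/f.png

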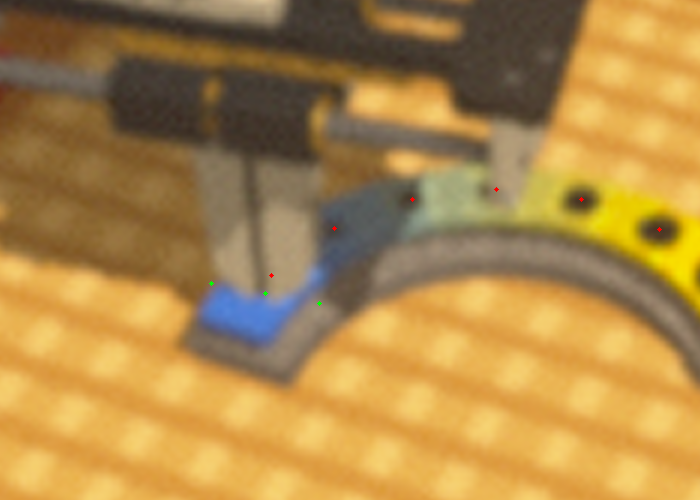

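The predicted front edge of the tips (265,293) matches the visible one, so the sideways alignment is good. The press is about 3.6 mm at 3 N. Now the stroke.

>>> drive_tool(
  increments=[
    [[4.9, 2.7, 0, 0, 1], [4.9, 2.7, 0, 0, 1], [4.9, 2.7, 0, 0, 1], [4.9, 2.7, 0, 0, 1], [4.8, 2.8, 0, 0, 1]],
  ],
)

```text
time: 11.68
tcp_pos: [0.5618, -0.0588, 0.1177]
eef_rot: [-3.142, 0.0, -3.138]
ft_force: [1.6, -1.3, 3.0]
grip_width: -0.0
grip_force: 1.2
```

>>> drive_tool(
  increments=[
    [[3.6, 4.1, 0, 0, 1], [3.6, 4.1, 0, 0, 1], [3.6, 4.1, 0, 0, 1], [3.6, 4.1, 0, 0, 1], [3.6, 4.1, 0, 0, 1]],
  ],
)

```text
time: 12.1
tcp_pos: [0.544, -0.0383, 0.1176]
eef_rot: [-3.142, -0.0, -3.138]
ft_force: [1.3, -2.5, 2.4]
grip_width: 0.0004
grip_force: 1.2
```

>>> drive_tool(
  increments=[
    [[2.6, 5.1, 0, 0, 1], [2.4, 5.1, 0, 0, 1], [2.2, 5.1, 0, 0, 1], [2.0, 5.1, 0, 0, 1], [1.8, 5.1, 0, 0, 1]],
  ],
)

```text
time: 12.52
tcp_pos: [0.533, -0.0127, 0.1176]
eef_rot: [-3.142, -0.0, -3.138]
ft_force: [1.0, -1.6, 3.2]
grip_width: 0.0009
grip_force: 1.2
```

>>> drive_tool(
  increments=[
    [[1.1, 5.6, 0, 0, 1], [0.8, 5.6, 0, 0, 1], [0.4, 5.6, 0, 0, 1], [0, 5.6, 0, 0, 1], [-0.3, 5.5, 0, 0, 1]],
  ],
)

```text
time: 12.93
tcp_pos: [0.5311, 0.0152, 0.1176]
eef_rot: [3.142, -0.0, -3.138]
ft_force: [0.3, -1.2, 2.3]
grip_width: 0.0008
grip_force: 1.2
```

>>> drive_tool(
  increments=[
    [[-0.8, 5.4, 0, 0, 1], [-1.1, 5.4, 0, 0, 1], [-1.4, 5.4, 0, 0, 1], [-1.7, 5.4, 0, 0, 1], [-2.0, 5.3, 0, 0, 1]],
  ],
)

```text
time: 13.35
tcp_pos: [0.5382, 0.0421, 0.1176]
eef_rot: [3.142, -0.0, -3.138]
ft_force: [-1.1, -1.5, 3.0]
grip_width: 0.0006
grip_force: 1.2
```

>>> drive_tool(
  increments=[
    [[-2.6, 4.8, 0, 0, 1], [-2.8, 4.7, 0, 0, 1], [-3.1, 4.6, 0, 0, 1], [-3.3, 4.5, 0, 0, 1], [-3.4, 4.4, 0, 0, 1]],
  ],
)

```text
time: 13.77
tcp_pos: [0.5535, 0.0651, 0.1176]
eef_rot: [3.142, -0.0, -3.138]
ft_force: [-1.1, -1.6, 3.1]
grip_width: 0.0008
grip_force: 1.2
```

>>> drive_tool(
  increments=[
    [[0, 0, 0, 0, 1], [0, 0, 0, 0, 1], [0, 0, 0, 0, 1], [0, 0, 0, 0, 1]],
  ],
)

```text
time: 14.1
tcp_pos: [0.5532, 0.0646, 0.1177]
eef_rot: [3.141, 0.0, -3.138]
ft_force: [1.8, 1.2, 2.3]
grip_width: 0.0006
grip_force: 1.2
```

```bash
python3 - <<'E'
from h import *
s=sense(); print(s["tcp_pos"],s["ft_force"],s["grip_force"])
p=np.load("p.npy"); d=snapshot("scene")
t=s["tcp_pos"].copy(); t[2]=.143
im=cv2.resize(d["color"],None,fx=6,fy=6,interpolation=cv2.INTER_CUBIC)
for (u,v) in proj(d,world(p,z=.116)): cv2.circle(im,(int(u*6+3),int(v*6+3)),2,(0,0,255),-1)
for (u,v) in proj(d,np.array([t+[.0075,k,0] for k in(-.0175,0,.0175)])): cv2.circle(im,(int(u*6+3),int(v*6+3)),2,(0,255,0),-1)
cv2.imwrite("pics/g.png",im[850:1350,1350:2050])
E
```

```text
[0.55324336 0.06463315 0.11772114] [1.75525598 1.19286704 2.27224507] 1.2051141374831786
```

View pics/g.png

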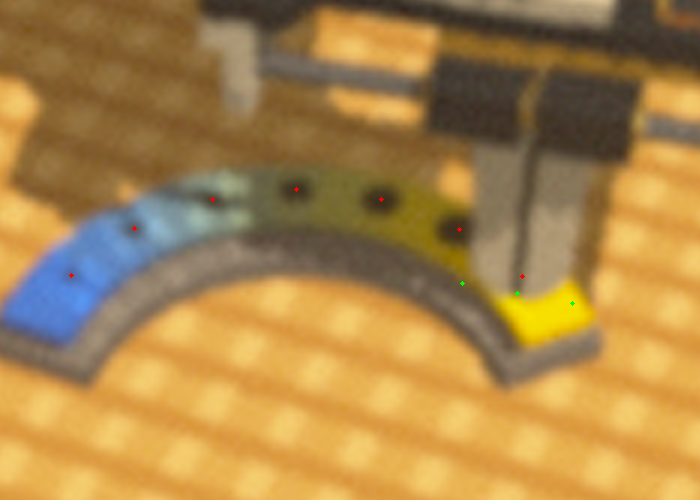

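The tips rest on dot7 at about (522,276), with the strip held at roughly 2.5–3 N. The overlaid dots still lie on the real ones, so the dimmer has not moved. I'll hand the job in.

```bash
python3 -c "
from station import close_job
print(close_job())"
```

```text
the job is handed in; nothing more can be done
None
```

I stroked the strip from the smallest dot to the largest in one pass at about 2.3–3.2 N without lifting off, and handed the job in with the fingertips still pressing the largest dot and the dimmer where it started; the hand-in gave no verdict.

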